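# Bring the amber filter into the photometer's beam and hold it there

## Robot

A 6-joint arm with a two-finger parallel gripper is mounted at the origin on the work surface. World frame = base frame: x ahead of the robot, y to its left, z up, the work surface at z = 0. Lengths are in m, angles in rad, forces in N, time in s.
With the tool pointing down it reaches from about 0.35 to 0.775 m from the base axis. Payload 7.3 kg.
Tool frame: the origin (TCP) lies midway between the tips of the shut fingers; the grasp point (between the pads) lies 19 mm behind it (robot.tcp_to_grasp is the distance from the TCP to the grasp point, in m); z points along the fingers, y is the line along which they close (so a half turn about z gives the same grasp; the last joint's range is limited). The gripper opens to 92 mm and grips with 3 to 60 N. Pads are 19 mm wide; open, the fingers measure 130 mm over their backs; the gripper's body (75 mm by 190 mm) begins 47 mm behind the grasp point.
Start: joints at [-1.353, 0.342, 1.524, -0, 1.275, -0.146], TCP at [0.187, -0.491, 0.227] pointing down, gripper open.
Joint ranges: [-2.53, 2.53], [-0.77, 2.02], [0.04, 2.7], [-1, 4.14], [0.28, 2.66], [-3.11, 3.11]. Speed limits (rad/s): [2.57, 2.57, 3.14, 3.14, 3.14, 3.14].

## Interface

Orientations are given as [roll, pitch, yaw] about the fixed x, y, z axes, in that order (R = Rz(yaw) Ry(pitch) Rx(roll)).
In Python, from cell import readout, cams, ticket, robot gives the robot as it stands. The module is installed in compiled form; this text tells all that it offers.
- The arm moves only by the tool jog_arm, never from a script. Its argument "plan" is a list of rows, each a list of 5 numbers: the shift along the world's x, y, z each as a share of 0.08 m, from -1 to 1, then the turn about the world's z as a share of 90 degrees, from -1 to 1, then the opening, from -1 (shut) to 1 (fully open). A call has 1 to 12 rows; each row is the pose to reach, as a shift and turn from the pose commanded when the call began; what a row does not reach only later rows make up. A row lasts 1/10 s, in which the tool goes at most 50 mm and 8.59 degrees, less where a joint would pass 70% of its speed; a pose out of reach is approached as far as the arm can. A call with a number of a shift or a turn outside -1 to 1 is refused whole. A call with a gripper value outside its range is refused whole. The fingers move at their own pace and stop on an object; "squeeze" is the grip in N (left out, the last holds). Time passes only in rows, so rows that repeat a pose let the fingers close. It gives the time, the measured TCP pose, the force, the opening and the grip force at its end, in the units of the state.
- readout.observe(): the state, without advancing time (a new reading comes with each control period).
- cams.read_camera(name): name is "scene" or "top" or "wrist"; returns the picture (400x640x3 uint8, blue, green, red); there is no depth.
- cams.calibration(name): a dict with "K" (3x3 intrinsics, pixels), "world_from_camera" (4x4, takes a point from camera to world coordinates). Camera axes: x right, y down, z forward; pixel columns grow to the right and rows downward; lengths in m; the calibration is good to about 2 mm. The wrist camera is an equidistant fisheye: a pixel r from the principal point sees the ray r / f radians off the axis. A picture is of the moment at which its call begins: read the wrist's pose just before it. calibration takes no time and is no camera call; for the wrist camera it gives the pose at the moment of the call.
- ticket.hand_in(): hands the job in; it is judged then, once.
The state is a dict: "time": time; "qpos": joint angles; "qvel": joint speeds; "joint_efforts": joint torques, N m; "tool_pos": TCP position; "tool_rot": TCP orientation; "contact_force": force on the tool from outside, world axes, zero at the start; "torque": the same for the moment, N m; "opening": finger opening in m; "grip_force": force on a finger pad.
Only numpy, scipy, OpenCV 4.12 (cv2) and the standard library are available. Lean on these libraries where they do the work, as an engineer would, in place of code of your own. Each camera call takes 0.05 s, during which the arm holds its last target. There are 200 camera calls.

## Task

Check the bench photometer against its amber glass filter: first slide the black sample cover fully shut, and keep it shut while the changer is moved. Then pull the changer lever towards the front of the instrument, counting its clicks by feel, until the click at which the amber filter stands in the beam, without running on to the next one. The lever springs back if it is let go, so finish while still holding it at that click, and leave the bottles, the jar and the beaker alone.

Things in the scene. Friction and masses are not known exactly. Their poses are not given: they have to be found in the camera images.
- photometer: white bench photometer, fixed, 300 deep (x) x 400 wide (y). Origin: centre of underside; +x to its back, so its front (blue band, keypad at the left) is -x; +y to its left; z up. Flat deck 120 mm high; lamp housing on the back 45 mm, up to 160 mm; display pod up to 160 mm at y +75 to +190 mm. Sample well in the deck: 172 (x) x 48 (y) mm, centred at x 0, y -60 mm.
- beam (a point): where the beam crosses the sample well, marked by a red line on the deck either side of the well: photometer x 0, y -60 mm, 66 mm above the bench, where the undersides of the filters stand. Axes as the photometer's. A filter is in the beam when its origin is within 3.5 mm of this point along x.
- cover (a joint): the black sliding cover of the sample well, m: 0 = fully shut, growing as it slides to +y (the instrument's left), at most 0.070 = open. It starts 0.055 to 0.070 open and stays where it is left (about 1.5 N of friction). Plate 190 mm (x) x 68 mm (y), its top 129 mm above the bench.
- cover_ridge (a point): top centre of the grey finger ridge on the cover, 151 mm above the bench: the ridge is 70 mm long (photometer x), 12 mm wide (y) and stands 22 mm above the cover; centred at photometer x -35 mm; moves with the cover.
- changer (a joint): angle of the lever, rad: 0 = rest, leaning 0.45 to the back (+x); grows as the knob is pulled to the front (-x); stop at 0.98. Clicks at 0.225, 0.45 (upright), 0.675, 0.90. Between clicks a spring pawl rides over a tooth: the pull at the knob rises to 5 to 8 N just past a click and falls to 2 to 3 N at the next. Let go, a return spring (4 to 6 N at the knob) takes it back to rest.
- change_lever: the lever: steel rod 10 mm thick with a round black grip on its end, 24 mm diameter and 32 mm long, standing out of a slot in the right of the deck. Origin on its hinge (along photometer y) at photometer x -15, y -140 mm, 70 mm above the bench; its axes turn with it and at rest are the photometer's; the grip's middle is 110 mm from the hinge.
- lever_knob (a point): middle of the lever's black grip (knob), its blue band; at rest at photometer x +33, y -140 mm, 169 mm above the bench; 180 mm above the bench when upright. 50 mm of free room behind it, up to the lamp housing, for shut fingertips to draw it from behind; a pinch that keeps its direction has the grip turning in it and may slip.
- amber_filter: the amber (orange-yellow) glass filter in a cuvette frame, 12.5 x 12.5 x 45 mm with a 15 mm square head 11 mm high, amber all over, origin at the centre of its underside. It stands in slot 2, 3 or 4 of the carriage, its top 9 mm below the deck.
- carriage: aluminium carriage in the sample well with five slots 18 mm apart along photometer x. Origin at the middle of slot 0, 4 mm below the filters' undersides. At rest slot 0 is in the beam and slots 1 to 4 lie behind it at x +18, +36, +54 and +72 mm. The lever drives it: each click brings it 18 mm to the front (-x), so slot n is in the beam at click n.
- blank_cell: clear white blank of the same size, in slot 0; origin as the amber filter's
- grey_filter: grey filter of the same size, in slot 1; origin as the amber filter's
- green_filter: green filter of the same size, in slot 2, 3 or 4; origin as the amber filter's
- violet_filter: violet filter of the same size, in slot 2, 3 or 4; origin as the amber filter's
- brown_bottle: bystander: brown glass bottle, 68 mm across, 150 mm high, origin under its centre
- blue_cap_bottle: bystander: clear bottle with blue cap, 72 mm across, 140 mm high, origin under its centre
- beaker: bystander: empty glass beaker, 68 mm across, 90 mm high, origin under its centre
- sample_jar: bystander: white jar, 52 mm across, 65 mm high, origin under its centre

How it is judged:
By the outcome, as a careful person would: the job done as asked, in the order asked, and still so for the second after the job is handed in, while the arm keeps its last pose, push and grip.
It also fails if it takes over 64 s, if anything falls off the work surface, if the arm or the gripper's body presses on something with over 40 N, if the wrist force passes 120 N, or if a joint passes its speed limit or range.

## Working session

There is one attempt and no reset: what is moved stays moved. The work goes in short steps, Python scripts to look and compute and a tool call to move; the robot and the scene stay as the last step left them, time stands still between calls to the robot, and variables do not carry over. Pictures are saved under pics/ and viewed, at most 10 in all, crops included, and the job is handed in when it is done.

Besides the shell and the picture viewer there is one more tool, called after "Request:" by a JSON object that holds its "api" and its "payload", one argument or row to a line. jog_arm: Moves the arm, as the interface text tells. Shift numbers are shares of 0.08 m and turn numbers shares of 90 degrees, none past 1 either way. Its arguments: {"type":"object","properties":{"plan":{"type":"array"},"squeeze":{"type":"number"}},"required":["plan"]}

```bash
mkdir -p pics
python3 - <<'E'
from cell import readout,cams
import cv2
s=readout.observe();print(s)
for n in("top","scene"):
    cv2.imwrite(f"pics/{n}0.png",cams.read_camera(n));c=cams.calibration(n);print(n,c["K"],c["world_from_camera"])
E
```

```text
{'time': 0.0, 'qpos': array([-1.35300290e+00,  3.42752191e-01,  1.52505771e+00, -1.64492464e-05,
        1.27542580e+00, -1.46002926e-01]), 'qvel': array([ 0.000836  ,  0.00074792, -0.0017105 , -0.00120081, -0.00015772,
       -0.0018966 ]), 'joint_efforts': array([-3.32038595e-03, -4.31248498e+01, -2.44220906e+01,  7.13252812e-02,
        5.60352893e-02, -1.56953715e-04]), 'tool_pos': array([ 0.18672741, -0.49020451,  0.22601549]), 'tool_rot': array([-3.13996480e+00, -2.23476056e-04,  3.63800971e-01]), 'contact_force': array([-0.98534052,  0.40468915,  0.2588536 ]), 'torque': array([ 0.02109323, -0.04930239, -0.01766694]), 'grip_force': 0.0, 'opening': 0.09200781492300761}
top [[501.617931     0.         312.38667944]
 [  0.         501.617931   201.47811037]
 [  0.           0.           1.        ]] [[ 0.01687068 -0.99605612  0.0871068   0.3703136 ]
 [-0.99984903 -0.01716877 -0.00267397 -0.00657735]
 [ 0.00415894 -0.08704854 -0.99619539  1.69770201]
 [ 0.          0.          0.          1.        ]]
scene [[369.1372896    0.         315.77525326]
 [  0.         369.1372896  201.93891216]
 [  0.           0.           1.        ]] [[ 0.71719368  0.5700603  -0.40082973  0.9236098 ]
 [ 0.69684159 -0.59219283  0.4046226  -0.41984621]
 [-0.00670921 -0.5695076  -0.82195869  0.95853375]
 [ 0.          0.          0.          1.        ]]
```

View pics/top0.png

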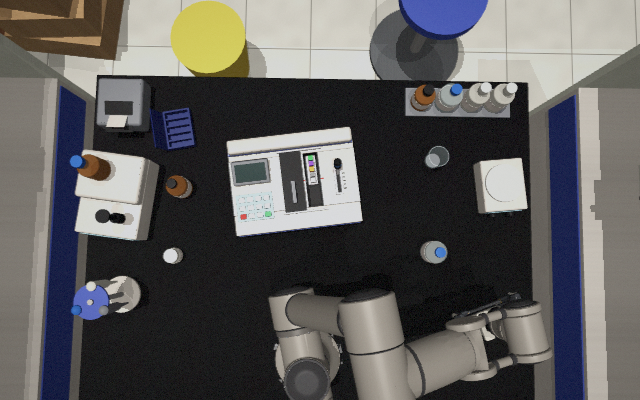

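View pics/scene0.png

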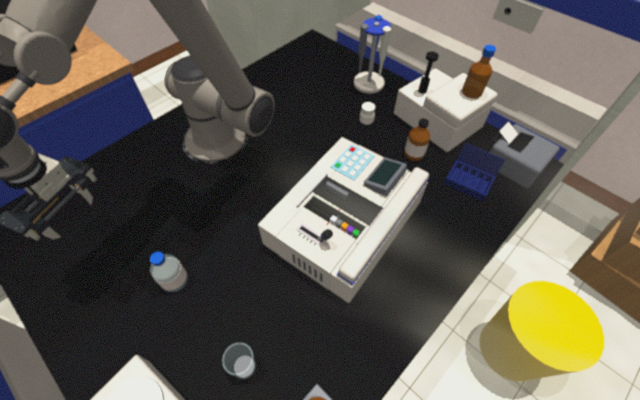

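The top view shows the photometer at px (227–361, 128–236), with its front towards the robot. The cover is open to the left, its ridge near (293,192); the filters are near (311,170) and the knob near (338,163).

Run:
```python
import cv2,numpy as np
t=cv2.imread("pics/top0.png");s=cv2.imread("pics/scene0.png")
a=cv2.resize(t[120:245,220:370],None,fx=4,fy=4,interpolation=cv2.INTER_CUBIC)
b=cv2.resize(t[145:195,300:350],(300,300),interpolation=cv2.INTER_CUBIC)
cv2.imwrite("pics/z1.png",a)
b=cv2.resize(s[190:270,280:380],None,fx=6,fy=6,interpolation=cv2.INTER_CUBIC)
cv2.imwrite("pics/z2.png",b)
```

```text
(no output)
```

View pics/z1.png

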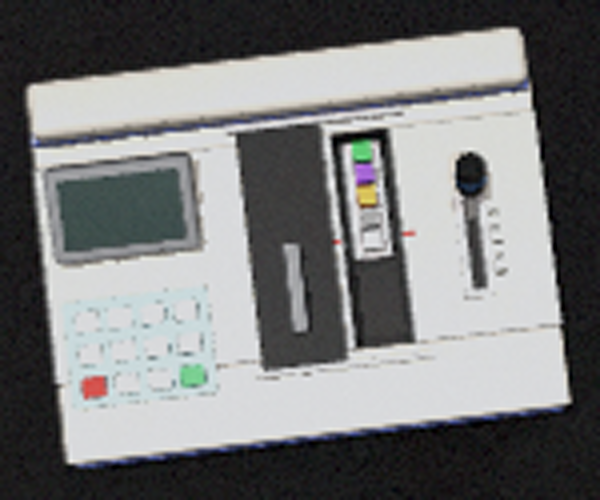

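View pics/z2.png

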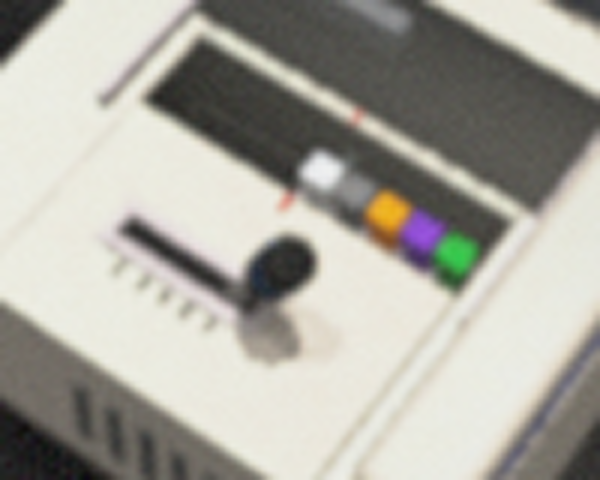

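The filters in order from the front (slot 0) are white, grey, amber, violet, green. Amber is therefore in slot 2, which means click 2 with the lever upright. In the z1 crop the red marks are at (335,242) and (408,233), the ridge is centred at (296,287), and the knob is at (470,174).

```bash
cat > h.py <<'E'
import numpy as np
from cell import cams
from scipy.optimize import least_squares
def cast(name,px,z):
    c=cams.calibration(name);K=c["K"];T=c["world_from_camera"]
    d=T[:3,:3]@np.linalg.solve(K,[*px,1.]);o=T[:3,3]
    return o+d*(z-o[2])/d[2]
zt=lambda X,Y:((X+.5)/4-.5+220,(Y+.5)/4-.5+120)
zs=lambda X,Y:((X+.5)/6-.5+280,(Y+.5)/6-.5+190)
def W(th,ox,oy,x,y):
    c,s=np.cos(th),np.sin(th);return np.array([ox+c*x-s*y,oy+s*x+c*y])
E
python3 - <<'E'
from h import *
# (view, px, z, photometer x, y)  None = unused; cover corners use unknown q
obs=[("top",zt(387,130),.12,.086,-.084),("top",zt(413,343),.12,-.086,-.084),
("top",zt(408,233),.12,0,None),("top",zt(335,242),.12,0,None),
("top",zt(237,134),.129,.095,'l'),("top",zt(264,369),.129,-.095,'l'),("top",zt(321,126),.129,.095,'r'),("top",zt(347,360),.129,-.095,'r'),
("top",zt(296,287),.151,-.035,'c'),("top",zt(367,195),.12-.009,.036,-.06),
("scene",zs(287,200),.12,0,None),("scene",zs(359,116),.12,0,None),("scene",zs(388,212),.111,.036,-.06),
("scene",zs(285,268),.169,.033,-.14),("top",zt(470,174),.169,.033,-.14)]
P=[cast(o[0],o[1],o[2])[:2] for o in obs]
def f(p):
    th,ox,oy,q=p;r=[]
    for w,(n,px,z,x,y) in zip(P,obs):
        l=W(0,0,0,*(w-[ox,oy]));c,s=np.cos(th),np.sin(th);l=[c*l[0]+s*l[1],-s*l[0]+c*l[1]]
        if y is None: r+=[l[0]-x,0];continue
        if isinstance(y,str): y=-.06+q+{'l':.034,'r':-.034,'c':0}[y]
        r+=[l[0]-x,l[1]-y]
    return np.array(r)
s=least_squares(f,[.1,.6,.03,.06],loss='soft_l1',f_scale=.002);print(s.x.round(4));print((f(s.x).reshape(-1,2)*1000).round(1))
th,ox,oy,q=s.x
for n,x,y in [("ridge",-.035,-.06+q),("ridge shut",-.035,-.06),("knob rest",.033,-.14),("behind",.066,-.14),("end",.0065,-.14)]:print(n,W(th,ox,oy,x,y).round(4))
E
```

```text
[0.1377 0.5715 0.0505 0.062 ]
[[-1.9  0.3]
 [-1.2  0.5]
 [ 0.   0. ]
 [-0.2  0. ]
 [-1.5 -1.2]
 [ 0.8 -0.8]
 [-3.1  0.1]
 [ 0.   1.8]
 [-0.5  0.3]
 [-0.5 -1.8]
 [ 1.1  0. ]
 [ 1.7  0. ]
 [ 2.   0.2]
 [ 2.7  2.1]
 [ 0.3 -1.3]]
ridge [0.5365 0.0477]
ridge shut [ 0.545  -0.0137]
knob rest [ 0.6234 -0.0836]
behind [ 0.656  -0.0791]
end [ 0.5971 -0.0872]
```

Request:
{"api": "jog_arm", "payload": {
  "plan": [
    [0.27,0.45,0.2,-0.07,-1],
    [0.54,0.9,0.4,-0.144,-1],
    [0.54,0.9,0.4,-0.144,-1]
  ],
  "squeeze": 20
}}

```text
time: 0.4
tool_pos: [0.232, -0.4159, 0.2606]
tool_rot: [3.14, -0.002, 0.137]
contact_force: [-0.6, 0.2, 0.4]
opening: 0.0722
grip_force: 0.0
```

Request:
{"api": "jog_arm", "payload": {
  "plan": [
    [0.27,0.45,0,0,-1],
    [0.54,0.9,0,0,-1],
    [0.54,0.9,0,0,-1]
  ]
}}

```text
time: 0.7
tool_pos: [0.2745, -0.3434, 0.2584]
tool_rot: [-3.14, -0.0, 0.142]
contact_force: [0.1, -0.4, -0.0]
opening: 0.0484
grip_force: 0.0
```

Request:
{"api": "jog_arm", "payload": {
  "plan": [
    [0.27,0.45,0,0,-1],
    [0.54,0.9,0,0,-1],
    [0.54,0.9,0,0,-1]
  ]
}}

```text
time: 1.0
tool_pos: [0.3176, -0.2721, 0.2585]
tool_rot: [-3.14, -0.0, 0.142]
contact_force: [-0.1, -0.1, 0.4]
opening: 0.0243
grip_force: 0.0
```

Request:
{"api": "jog_arm", "payload": {
  "plan": [
    [0.27,0.45,0,0,-1],
    [0.54,0.9,0,0,-1],
    [0.54,0.9,0,0,-1]
  ]
}}

```text
time: 1.3
tool_pos: [0.3609, -0.2007, 0.2585]
tool_rot: [-3.141, -0.0, 0.142]
contact_force: [0.4, -0.2, -0.3]
opening: 0.0019
grip_force: 0.0
```

Request:
{"api": "jog_arm", "payload": {
  "plan": [
    [0.27,0.45,0,0,-1],
    [0.54,0.9,0,0,-1],
    [0.54,0.9,0,0,-1]
  ]
}}

```text
time: 1.6
tool_pos: [0.4042, -0.1292, 0.2585]
tool_rot: [-3.141, -0.0, 0.142]
contact_force: [0.8, -0.9, -0.4]
opening: 0.0003
grip_force: 0.0
```

Request:
{"api": "jog_arm", "payload": {
  "plan": [
    [0.27,0.45,0,0,-1],
    [0.54,0.9,0,0,-1],
    [0.54,0.9,0,0,-1]
  ]
}}

```text
time: 1.9
tool_pos: [0.4476, -0.0576, 0.2583]
tool_rot: [-3.141, -0.0, 0.141]
contact_force: [-0.1, -0.1, -0.5]
opening: 0.0005
grip_force: 0.0
```

Request:
{"api": "jog_arm", "payload": {
  "plan": [
    [0.27,0.45,0,0,-1],
    [0.54,0.9,0,0,-1],
    [0.54,0.9,0,0,-1]
  ]
}}

```text
time: 2.2
tool_pos: [0.491, 0.014, 0.2582]
tool_rot: [-3.142, -0.0, 0.14]
contact_force: [1.0, -0.9, 0.4]
opening: 0.0005
grip_force: 0.0
```

Request:
{"api": "jog_arm", "payload": {
  "plan": [
    [0.25,0.45,0,0,-1],
    [0.5,0.89,0,0,-1],
    [0.5,0.89,-0.4,0,-1],
    [0.5,0.89,-0.8,0,-1],
    [0.5,0.89,-0.8,0,-1]
  ]
}}

```text
time: 2.7
tool_pos: [0.5269, 0.082, 0.1905]
tool_rot: [3.142, 0.009, 0.137]
contact_force: [0.2, 0.1, -0.2]
opening: 0.0002
grip_force: 0.0
```

Run:
```python
from cell import readout,cams
import cv2,numpy as np
print(readout.observe()["tool_pos"])
s=cams.read_camera("scene")[140:300,250:450];w=cams.read_camera("wrist")
cv2.imwrite("pics/a1.png",np.vstack([cv2.resize(s,(400,320)),cv2.resize(w,(400,250))]))
```

```text
[0.52690295 0.08204804 0.19050026]
```

View pics/a1.png

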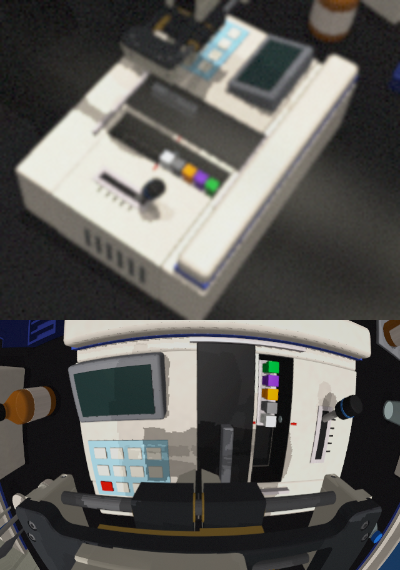

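The fingers sit just left of the ridge, with the cover open and the knob clear. Next I lower them beside the ridge.

Request:
{"api": "jog_arm", "payload": {
  "plan": [
    [0,0.04,-0.3,0,-1],
    [0,0.04,-0.45,0,-1],
    [0,0.04,-0.55,0,-1],
    [0,0.04,-0.64,0,-1],
    [0,0.04,-0.64,0,-1],
    [0,0.04,-0.64,0,-1]
  ]
}}

```text
time: 3.4
tool_pos: [0.5296, 0.0877, 0.144]
tool_rot: [3.141, -0.001, 0.138]
contact_force: [-0.2, 0.7, -0.1]
opening: 0.0007
grip_force: 0.0
```

Request:
{"api": "jog_arm", "payload": {
  "plan": [
    [0,0,-0.05,0,-1],
    [0.03,-0.2,-0.05,0,-1],
    [0.06,-0.35,-0.05,0,-1],
    [0.07,-0.5,-0.05,0,-1],
    [0.09,-0.6,-0.05,0,-1],
    [0.1,-0.7,-0.05,0,-1],
    [0.1,-0.7,-0.05,0,-1]
  ]
}}

```text
time: 4.1
tool_pos: [0.5376, 0.0306, 0.1397]
tool_rot: [3.141, -0.001, 0.136]
contact_force: [0.1, 0.2, 0.6]
opening: 0.0
grip_force: 0.0
```

Request:
{"api": "jog_arm", "payload": {
  "plan": [
    [0.01,-0.05,0,0,-1],
    [0.015,-0.1,0,0,-1],
    [0.015,-0.1,0,0,-1]
  ]
}}

```text
time: 4.4
tool_pos: [0.5385, 0.0234, 0.1395]
tool_rot: [3.141, 0.0, 0.138]
contact_force: [0.3, -0.1, 1.1]
opening: 0.0006
grip_force: 0.2
```

Request:
{"api": "jog_arm", "payload": {
  "plan": [
    [0.01,-0.04,0,0,-1],
    [0.01,-0.07,0,0,-1],
    [0.01,-0.07,0,0,-1]
  ]
}}

```text
time: 4.7
tool_pos: [0.5393, 0.0179, 0.1395]
tool_rot: [3.141, -0.0, 0.137]
contact_force: [0.1, 0.7, 0.9]
opening: 0.0008
grip_force: 0.4
```

Request:
{"api": "jog_arm", "payload": {
  "plan": [
    [0.01,-0.03,0,0,-1],
    [0.01,-0.06,0,0,-1],
    [0.01,-0.06,0,0,-1]
  ]
}}

```text
time: 5.0
tool_pos: [0.5401, 0.013, 0.1395]
tool_rot: [3.141, -0.0, 0.137]
contact_force: [-0.4, 0.5, 0.4]
opening: 0.0005
grip_force: 0.4
```

Request:
{"api": "jog_arm", "payload": {
  "plan": [
    [0,-0.02,0,0,-1],
    [0.01,-0.04,0,0,-1],
    [0.01,-0.04,0,0,-1]
  ]
}}

```text
time: 5.3
tool_pos: [0.5408, 0.0099, 0.1395]
tool_rot: [3.141, 0.0, 0.137]
contact_force: [-1.9, 1.2, 1.7]
opening: 0.0005
grip_force: 0.7
```

Run:
```python
from cell import readout,cams
import cv2,numpy as np
s=cams.read_camera("scene")[140:300,250:450];w=cams.read_camera("wrist")
cv2.imwrite("pics/a2.png",np.vstack([cv2.resize(s,(400,320)),cv2.resize(w,(400,250))]))
```

```text
(no output)
```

View pics/a2.png

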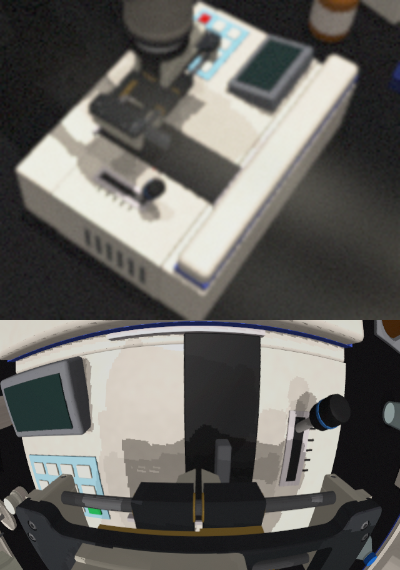

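The cover has moved over the well and is nearly shut. I keep pushing in small steps until I feel the stop.

Request:
{"api": "jog_arm", "payload": {
  "plan": [
    [0,-0.02,0,0,-1],
    [0.01,-0.04,0,0,-1],
    [0.01,-0.04,0,0,-1]
  ]
}}

```text
time: 5.7
tool_pos: [0.5411, 0.008, 0.1395]
tool_rot: [-3.139, 0.001, 0.137]
contact_force: [-1.8, 6.0, 4.0]
opening: 0.0004
grip_force: 3.1
```

Request:
{"api": "jog_arm", "payload": {
  "plan": [
    [0,-0.02,0,0,-1],
    [0,-0.03,0,0,-1],
    [0,-0.03,0,0,-1]
  ]
}}

```text
time: 6.0
tool_pos: [0.541, 0.0077, 0.1395]
tool_rot: [-3.136, 0.0, 0.138]
contact_force: [-1.4, 13.7, 2.9]
opening: 0.0006
grip_force: 6.1
```

Request:
{"api": "jog_arm", "payload": {
  "plan": [
    [0,-0.02,0,0,-1],
    [0,-0.03,0,0,-1],
    [0,-0.03,0,0,-1]
  ]
}}

```text
time: 6.3
tool_pos: [0.541, 0.0074, 0.1395]
tool_rot: [-3.133, -0.0, 0.138]
contact_force: [-1.8, 23.5, 2.6]
opening: 0.0005
grip_force: 9.2
```

The cover is at its stop: the push rose to 23 N with no further motion. Now I back off, lift, and go behind the knob.

Request:
{"api": "jog_arm", "payload": {
  "plan": [
    [0,0.06,0,0,-1],
    [0,0.15,0,0,-1],
    [0,0.15,0.4,0,-1],
    [0,0.15,0.9,0,-1],
    [0,0.15,1,0,-1],
    [0,0.15,1,0,-1]
  ]
}}

```text
time: 6.9
tool_pos: [0.5427, 0.0138, 0.2212]
tool_rot: [3.14, -0.004, 0.137]
contact_force: [-1.3, -0.0, -0.2]
opening: 0.0007
grip_force: 0.0
```

Request:
{"api": "jog_arm", "payload": {
  "plan": [
    [0.5,-0.3,0.2,0,-1],
    [0.9,-0.6,0.2,0,-1],
    [0.9,-0.6,0.2,0,-1]
  ]
}}

```text
time: 7.2
tool_pos: [0.6158, -0.037, 0.2327]
tool_rot: [3.141, 0.002, 0.135]
contact_force: [0.0, -0.3, -1.0]
opening: 0.0004
grip_force: 0.0
```

Request:
{"api": "jog_arm", "payload": {
  "plan": [
    [0.3,-0.3,0,0,-1],
    [0.56,-0.63,0,0,-1],
    [0.56,-0.63,0,0,-1],
    [0.56,-0.63,0,0,-1]
  ]
}}

```text
time: 7.6
tool_pos: [0.6577, -0.0844, 0.2332]
tool_rot: [-3.14, 0.003, 0.136]
contact_force: [-0.2, -0.0, 0.1]
opening: 0.0004
grip_force: 0.0
```

Run:
```python
from cell import readout,cams
import cv2,numpy as np
o=readout.observe();print(o["tool_pos"],o["tool_rot"],o["contact_force"])
s=cams.read_camera("scene")[140:300,250:450];w=cams.read_camera("wrist")
cv2.imwrite("pics/a3.png",np.vstack([cv2.resize(s,(400,320)),cv2.resize(w,(400,250))]))
```

```text
[ 0.65765399 -0.08442738  0.23324556] [-3.14016096  0.00346522  0.1364844 ] [-0.22332388 -0.02077301  0.05016886]
```

View pics/a3.png

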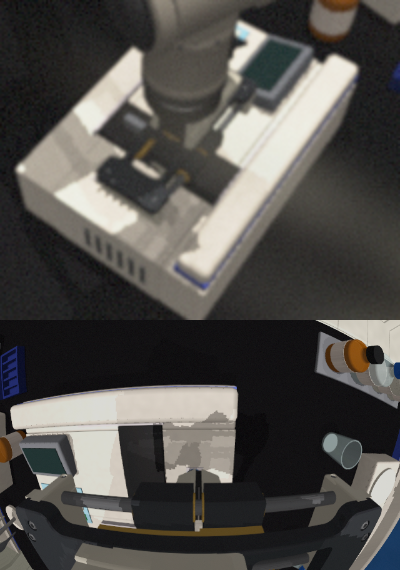

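The fingers hang between the knob and the lamp housing. The cover appears shut over the well, with its ridge at (132,118) in the scene part. I lower in stages.

Request:
{"api": "jog_arm", "payload": {
  "plan": [
    [0,0.06,-0.2,0,-1],
    [0,0.06,-0.5,0,-1],
    [0,0.06,-0.6,0,-1],
    [0,0.06,-0.6,0,-1]
  ]
}}

```text
time: 8.1
tool_pos: [0.6574, -0.0785, 0.1864]
tool_rot: [-3.141, 0.003, 0.138]
contact_force: [-0.7, -0.8, -0.0]
opening: 0.0005
grip_force: 0.0
```

Request:
{"api": "jog_arm", "payload": {
  "plan": [
    [0,0,-0.1,0,-1],
    [0,0,-0.2,0,-1],
    [0,0,-0.3,0,-1],
    [0,0,-0.36,0,-1],
    [0,0,-0.36,0,-1]
  ]
}}

```text
time: 8.6
tool_pos: [0.658, -0.0794, 0.1577]
tool_rot: [-3.141, 0.002, 0.137]
contact_force: [-0.9, 0.6, 0.2]
opening: 0.0006
grip_force: 0.0
```

Request:
{"api": "jog_arm", "payload": {
  "plan": [
    [-0.03,0,0,0,-1],
    [-0.06,-0.01,0,0,-1],
    [-0.06,-0.01,0,0,-1]
  ]
}}

```text
time: 8.9
tool_pos: [0.6535, -0.0804, 0.1592]
tool_rot: [3.141, -0.0, 0.137]
contact_force: [-0.1, -0.3, -0.5]
opening: 0.0004
grip_force: 0.0
```

Request:
{"api": "jog_arm", "payload": {
  "plan": [
    [-0.03,0,0,0,-1],
    [-0.06,-0.01,0,0,-1],
    [-0.06,-0.01,0,0,-1]
  ]
}}

```text
time: 9.2
tool_pos: [0.6504, -0.0808, 0.1597]
tool_rot: [3.141, -0.005, 0.138]
contact_force: [5.2, 1.0, -0.2]
opening: 0.0005
grip_force: 3.0
```

Request:
{"api": "jog_arm", "payload": {
  "plan": [
    [-0.02,0,0,0,-1],
    [-0.05,-0.007,0,0,-1],
    [-0.05,-0.007,0,0,-1]
  ]
}}

```text
time: 9.5
tool_pos: [0.6476, -0.0812, 0.1609]
tool_rot: [3.14, -0.008, 0.138]
contact_force: [7.7, 2.9, 3.2]
opening: 0.0002
grip_force: 4.1
```

Request:
{"api": "jog_arm", "payload": {
  "plan": [
    [-0.02,0,0,0,-1],
    [-0.05,-0.007,0,0,-1],
    [-0.05,-0.007,0,0,-1]
  ]
}}

```text
time: 9.8
tool_pos: [0.644, -0.0818, 0.1615]
tool_rot: [3.14, -0.01, 0.138]
contact_force: [8.0, 2.5, 5.6]
opening: 0.0004
grip_force: 4.3
```

Request:
{"api": "jog_arm", "payload": {
  "plan": [
    [-0.02,0,0,0,-1],
    [-0.05,-0.007,0,0,-1],
    [-0.05,-0.007,0,0,-1]
  ]
}}

```text
time: 10.1
tool_pos: [0.6393, -0.0824, 0.1611]
tool_rot: [3.14, -0.008, 0.138]
contact_force: [6.5, 1.8, 5.0]
opening: 0.0009
grip_force: 3.4
```

Request:
{"api": "jog_arm", "payload": {
  "plan": [
    [-0.02,0,0,0,-1],
    [-0.05,-0.007,0,0,-1],
    [-0.05,-0.007,0,0,-1]
  ]
}}

```text
time: 10.4
tool_pos: [0.6346, -0.0831, 0.1605]
tool_rot: [3.14, -0.006, 0.138]
contact_force: [4.7, 1.8, 3.9]
opening: 0.0004
grip_force: 2.6
```

Request:
{"api": "jog_arm", "payload": {
  "plan": [
    [-0.02,0,0,0,-1],
    [-0.05,-0.007,0,0,-1],
    [-0.05,-0.007,0,0,-1]
  ]
}}

```text
time: 10.7
tool_pos: [0.6297, -0.0838, 0.1599]
tool_rot: [3.141, -0.003, 0.138]
contact_force: [3.8, 1.0, 3.4]
opening: 0.0005
grip_force: 2.0
```

Request:
{"api": "jog_arm", "payload": {
  "plan": [
    [-0.02,0,0,0,-1],
    [-0.05,-0.007,0,0,-1],
    [-0.05,-0.007,0,0,-1]
  ]
}}

```text
time: 11.0
tool_pos: [0.6255, -0.0842, 0.1592]
tool_rot: [3.141, -0.002, 0.138]
contact_force: [5.7, 2.1, 2.6]
opening: 0.0004
grip_force: 3.3
```

I felt click 1 near x 0.628: the force dipped, then rose again. Click 2 should come about 27 mm further on, near x 0.600.

Request:
{"api": "jog_arm", "payload": {
  "plan": [
    [-0.02,0,0,0,-1],
    [-0.05,-0.007,0,0,-1],
    [-0.05,-0.007,0,0,-1]
  ]
}}

```text
time: 11.3
tool_pos: [0.622, -0.0848, 0.1598]
tool_rot: [3.141, -0.004, 0.138]
contact_force: [6.4, 2.2, 4.7]
opening: 0.0004
grip_force: 3.6
```

Request:
{"api": "jog_arm", "payload": {
  "plan": [
    [-0.02,0,0,0,-1],
    [-0.05,-0.007,0,0,-1],
    [-0.05,-0.007,0,0,-1]
  ]
}}

```text
time: 11.6
tool_pos: [0.6177, -0.0854, 0.1596]
tool_rot: [3.141, -0.003, 0.138]
contact_force: [5.5, 1.9, 4.3]
opening: 0.0003
grip_force: 3.1
```

Request:
{"api": "jog_arm", "payload": {
  "plan": [
    [-0.02,0,0,0,-1],
    [-0.05,-0.007,0,0,-1],
    [-0.05,-0.007,0,0,-1]
  ]
}}

```text
time: 11.9
tool_pos: [0.6132, -0.0861, 0.1592]
tool_rot: [3.141, -0.002, 0.138]
contact_force: [4.2, 2.2, 4.1]
opening: 0.0006
grip_force: 2.6
```

Request:
{"api": "jog_arm", "payload": {
  "plan": [
    [-0.02,0,0,0,-1],
    [-0.05,-0.007,0,0,-1],
    [-0.05,-0.007,0,0,-1]
  ]
}}

```text
time: 12.2
tool_pos: [0.6089, -0.0866, 0.159]
tool_rot: [3.141, -0.001, 0.138]
contact_force: [4.5, 0.6, 2.8]
opening: 0.0006
grip_force: 2.1
```

Request:
{"api": "jog_arm", "payload": {
  "plan": [
    [-0.02,0,0,0,-1],
    [-0.025,-0.003,0,0,-1],
    [-0.025,-0.003,0,0,-1]
  ]
}}

```text
time: 12.5
tool_pos: [0.6067, -0.0869, 0.1587]
tool_rot: [-3.142, 0.0, 0.138]
contact_force: [3.7, 1.8, 2.8]
opening: 0.0001
grip_force: 1.9
```

Request:
{"api": "jog_arm", "payload": {
  "plan": [
    [-0.01,0,0,0,-1],
    [-0.025,-0.003,0,0,-1],
    [-0.025,-0.003,0,0,-1]
  ]
}}

```text
time: 12.8
tool_pos: [0.6045, -0.0872, 0.1586]
tool_rot: [-3.142, 0.001, 0.138]
contact_force: [3.8, 0.9, 2.8]
opening: 0.0006
grip_force: 1.7
```

Request:
{"api": "jog_arm", "payload": {
  "plan": [
    [-0.01,0,0,0,-1],
    [-0.025,-0.003,0,0,-1],
    [-0.025,-0.003,0,0,-1],
    [-0.025,-0.003,0,0,-1]
  ]
}}

```text
time: 13.2
tool_pos: [0.6026, -0.0874, 0.1586]
tool_rot: [-3.142, 0.001, 0.138]
contact_force: [3.2, 1.1, 1.7]
opening: 0.0003
grip_force: 1.4
```

Request:
{"api": "jog_arm", "payload": {
  "plan": [
    [-0.01,0,0,0,-1],
    [-0.012,-0.002,0,0,-1],
    [-0.012,-0.002,0,0,-1]
  ]
}}

```text
time: 13.5
tool_pos: [0.6018, -0.0875, 0.1587]
tool_rot: [-3.142, 0.0, 0.138]
contact_force: [3.0, -0.2, 2.3]
opening: 0.0004
grip_force: 1.5
```

Request:
{"api": "jog_arm", "payload": {
  "plan": [
    [-0.006,0,0,0,-1],
    [-0.012,-0.002,0,0,-1],
    [-0.012,-0.002,0,0,-1]
  ]
}}

```text
time: 13.8
tool_pos: [0.6008, -0.0877, 0.1587]
tool_rot: [3.142, 0.0, 0.138]
contact_force: [2.5, 0.4, 1.3]
opening: 0.0003
grip_force: 1.5
```

Request:
{"api": "jog_arm", "payload": {
  "plan": [
    [-0.006,0,0,0,-1],
    [-0.012,-0.002,0,0,-1],
    [-0.012,-0.002,0,0,-1]
  ]
}}

```text
time: 14.1
tool_pos: [0.5998, -0.0878, 0.1587]
tool_rot: [-3.142, 0.0, 0.138]
contact_force: [3.5, 1.2, 1.5]
opening: 0.0005
grip_force: 1.4
```

Request:
{"api": "jog_arm", "payload": {
  "plan": [
    [-0.006,0,0,0,-1],
    [-0.012,-0.002,0,0,-1],
    [-0.012,-0.002,0,0,-1]
  ]
}}

```text
time: 14.4
tool_pos: [0.5993, -0.0879, 0.1588]
tool_rot: [3.142, -0.001, 0.138]
contact_force: [5.0, 1.4, 0.9]
opening: 0.0003
grip_force: 2.4
```

Request:
{"api": "jog_arm", "payload": {
  "plan": [
    [-0.006,0,0,0,-1],
    [-0.012,-0.002,0,0,-1],
    [-0.012,-0.002,0,0,-1]
  ]
}}

```text
time: 14.7
tool_pos: [0.5989, -0.088, 0.1589]
tool_rot: [3.141, -0.002, 0.138]
contact_force: [7.5, 2.1, 1.4]
opening: 0.0004
grip_force: 3.5
```

Click 2 is at x ≈ 0.5998, where the force bottomed out and then rose steeply. I ease back about 1.5 mm onto it and check.

Request:
{"api": "jog_arm", "payload": {
  "plan": [
    [0.01,0.001,0,0,-1],
    [0.02,0.003,0,0,-1],
    [0.02,0.003,0,0,-1],
    [0.02,0.003,0,0,-1],
    [0.02,0.003,0,0,-1]
  ]
}}

```text
time: 15.2
tool_pos: [0.5995, -0.0879, 0.1587]
tool_rot: [-3.142, 0.0, 0.138]
contact_force: [3.7, 1.1, 2.3]
opening: 0.0008
grip_force: 1.7
```

Run:
```python
from cell import readout,cams
import cv2,numpy as np
s=cams.read_camera("scene")[140:300,250:450];w=cams.read_camera("wrist");t=cams.read_camera("top")[120:245,220:370]
cv2.imwrite("pics/a4.png",np.vstack([np.hstack([cv2.resize(s,(400,320)),cv2.resize(t,(384,320))]),cv2.resize(w,(784,270))]))
```

```text
(no output)
```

View pics/a4.png

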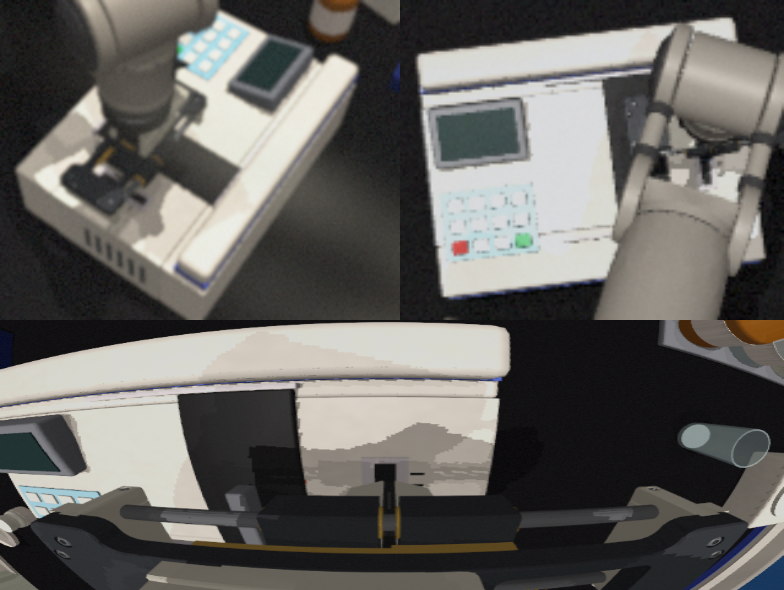

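The cover still hides the whole well, and the fingers hold the knob at click 2. I felt two teeth ridden over, and the position matches an upright lever.

```bash
python3 -c "
from cell import ticket
print(ticket.hand_in())"
```

```text
the job is handed in; nothing more can be done
None
```

The job is handed in: the cover is pushed fully shut against its stop, and the lever is held at click 2 (upright), which by the filter order puts the amber filter (slot 2) in the beam; the bottles, jar and beaker were left alone.

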